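# Stack tubes in a V-cradle and chock the layer

### The arm

A 7-joint arm with a two-finger parallel gripper is mounted at the origin on a cart in front of the work surface, level with it; the furniture and walls round the work are solid. World frame = base frame: x ahead of the robot, y to its left, z up, the work surface at z = 0. Lengths are in mm, angles in rad, forces in N, time in s.
With the tool pointing down it reaches from about 400 to 875 mm from the base axis. Payload 19.3 kg.
Tool frame: the origin (TCP) lies at the very end of the fingers, on their centre line; the grasp point (between the pads) lies 19 mm behind it (grip_point_offset is the z of the grasp point in the tool frame, in mm); z points along the fingers, x is the direction in which the jaws open and shut, and the axes are right-handed (so a half turn about z gives the same grasp; the last joint's range is limited). The gripper opens to 85 mm and grips with 20 to 120 N. Pads are 22 mm wide; open, the fingers measure 114 mm over their backs; the gripper's body (76 mm by 85 mm) begins 54 mm behind the grasp point. The pads swing forward as they close: fully open they stand 13 mm farther back than shut.
Start: joints at [-1.184, 0.521, -0.036, 1.599, 0.021, 1.021, -0.113], TCP at [275.69, 560.901, 231.291] pointing down, gripper open.
Joint ranges: [-2.91, 2.91], [-0.3, 2.13], [-1.5, 1.42], [0.17, 2.43], [-1.26, 4.41], [0.16, 1.93], [-2.52, 2.52]. Speed limits (rad/s): [1.89, 1.89, 2.39, 2.39, 3.01, 3.01, 3.01].

### API

Orientations are given as a 3x3 rotation matrix whose columns are the frame's x, y, z axes.
In Python, from workcell import movep, movel, goto_joints, open_gripper, clamp, wait, inverse_kinematics, read_state, camera, PlanningError, finish_job, grip_point_offset gives the robot as it stands. Calls block until the motion is done:
- movep(position, orientation): joint-space move of the TCP to a pose.
- movel(position, frame=None, max_speed=150, guard=None): straight line of the TCP; frame=None keeps the orientation; max_speed is the mean speed in mm/s. With guard (N) it stops when the force on the tool has changed by that much, and returns True; else False.
- goto_joints(angles): joint-space move.
- open_gripper() and clamp(): open the fingers fully, or close them until they stop; the grip force is fixed at half the most.
- wait(seconds).
- inverse_kinematics(position, orientation): joint angles nearest the present ones, or None.
- read_state(): the state.
- camera(name): name is "scene" or "top" or "wrist"; returns a dict with "image" (420x560x3 uint8, blue, green, red), "range_z" (420x560 float32, mm along the optical axis (not along the pixel's ray), 0 where there is no reading), "fx", "fy", "cx", "cy" (pixels), "cam_to_world" (4x4, takes a point from camera to world coordinates). Camera axes: x right, y up, looking along -z (the intrinsics and any distortion apply to the point x, -y, -z); pixel columns grow to the right and rows downward; lengths in mm; the calibration is good to about 2 mm. The wrist camera is an equidistant fisheye: a pixel r from the principal point sees the ray r / f radians off the axis. A picture is of the moment at which its call begins.
A pose or a line that the arm cannot do raises PlanningError and nothing moves.
- finish_job(): hands the job in, once; it reports no verdict.
The state is a dict: "time": time; "qpos": joint angles; "qvel": joint speeds; "joint_efforts": joint torques, N m; "eef_pos": TCP position; "tool_rot": TCP orientation; "ft_force": force on the tool from outside, world axes, zero at the start; "torque": the same for the moment, N m; "finger_gap": finger opening in mm.
Only numpy, scipy, OpenCV 4.12 (cv2) and the standard library are available. Lean on these libraries where they do the work, as an engineer would, in place of code of your own. Each camera call takes 0.05 s, during which the arm holds its last target.

### The job

Lay the blue-ended tube from the rubber mat into the cradle beside the blue-ended tube already lying there, then push the sliding chock up by its grip until it bears firmly on that lower layer and no slack is left - about as hard as a good push with one finger, not hard enough to dent the tubes. Only then lay the red-ended tube on top, centred in the groove between the two, and let go with the chock still tight. Leave the small things lying round about where they are.

Things in the scene. Friction and masses are not known exactly. Their poses are not given: they have to be found in the camera images.
- cradle: Fixed V-cradle on a grey plate 170 x 260 mm, origin at bench level. Tubes lie along its x on two wooden saddles (22 mm wide, at x = +-60 mm). The bed falls 4 degrees towards -y, to a stop 28 mm high, 14 mm thick, square to it; their corner is at y = -100, z = 30 mm. Bed end: y = 120, z = 45 mm. A tube let go on the bed rolls down to the stop. Put a tube 35 mm or more clear of another to free the fingers.
- chock (a joint): Slide of the wooden chock along the bed, m: 0 = open (face 160 mm from the stop along the bed), growing towards the stop; about 0.096 when it touches the full lower layer; end 0.105. Stiff: 6 N friction, no spring, stays where left. It must be pressed on the tubes with more than 3.5 N, still press with more than 1.5 N at the end, and never press with more than 25 N: a push of 12 to 20 N at the grip is right.
- chock_face (a point): Middle of the chock's black rubber face that meets the tube, 16 mm above the bed; the face is 146 mm wide and reaches 26 mm above the bed. Axes: x as the cradle's, -y along the bed towards the stop.
- chock_grip (a point): Middle of the back of the chock's upright black grip, where it is pushed: 47 mm behind the face, 50 mm above the bed. The grip is a post 30 mm wide (x), 12 mm thick (y), its top 16 mm above this point; free behind, so push it with closed fingers or pinch it from above. Axes: x as the cradle's, -y along the bed towards the stop (falling 4 degrees).
- mat: Fixed black ribbed rubber mat 180 x 170 mm, 4 mm thick, origin at bench level under its centre. The two tubes to be laid start on it, parallel to its x, at y = +-45 mm, each between two ribs 3 mm high and 21 mm apart.
- tube_laid: Steel tube with a blue 24 mm band at either end, 32 mm in diameter, 200 mm long, about 0.4 kg; origin at its centre, x along its length. It already lies in the cradle against the stop (loose), its centre at y = -85.2, z = 47.1 mm in the cradle's frame.
- tube_blue: Another such tube with blue ends, on the mat at the start; origin at its centre, x along its length. Well laid, its centre is at x = 0, y = -53.2, z = 49.3 mm in the cradle's frame, touching tube_laid.
- tube_red: Such a tube with red ends, on the mat at the start; origin at its centre, x along its length. Well laid in the groove, its centre is at x = 0, y = -71.1, z = 75.8 mm in the cradle's frame; fingers then must not reach more than 11 mm below its axis.
- tape_roll: Roll of brown tape lying flat, 74 x 74 x 25 mm; bystander.
- hex_nut: Big steel hexagon nut lying flat, 35 x 30 x 16 mm, between mat and cradle; bystander.
- brass_tap: Small brass tap with a red lever, 24 x 51 x 35 mm, between mat and cradle; bystander.
- spring_clamp: Orange spring clamp, 100 x 55 x 16 mm; bystander.
- padlock: Small brass padlock, 59 x 38 x 13 mm; bystander.

How it is judged:
By the outcome, as a careful person would: the job done as asked, in the order asked, and still so for the second after the job is handed in, with the robot touching nothing.
It also fails if it takes over 70 s, if anything falls off the work surface, if the arm or the gripper's body presses on something with over 40 N, if the wrist force passes 120 N, or if a joint passes its speed limit or range.

## Working session

There is one attempt and no reset: what is moved stays moved. The work goes in short steps, each a Python script; the robot and the scene stay as the last script left them, time stands still between calls to the robot, and variables do not carry over. Pictures are saved under pics/ and viewed, and the job is handed in when it is done.

```bash
mkdir -p pics; ls; python3 - <<'E'
from workcell import *
import cv2,numpy as np,pickle
for n in ["scene","top","wrist"]:
    c=camera(n); cv2.imwrite(f"pics/{n}0.png",c["image"]); pickle.dump(c,open(f"{n}0.pkl","wb"))
    print(n,c["fx"],c["fy"],c["cx"],c["cy"]);print(np.round(c["cam_to_world"],3))
    print([k for k in c])
print(read_state(),grip_point_offset)
E
```

```text
pics
scene 508.50811408794794 508.50811408794794 277.4363521573428 205.937176049739
[[ 6.880000e-01  4.520000e-01 -5.680000e-01 -4.329720e+02]
 [-7.250000e-01  4.500000e-01 -5.210000e-01 -9.054570e+02]
 [ 2.000000e-02  7.710000e-01  6.370000e-01  1.196957e+03]
 [ 0.000000e+00  0.000000e+00  0.000000e+00  1.000000e+00]]
['image', 'range_z', 'fx', 'fy', 'cx', 'cy', 'cam_to_world']
top 544.2814235606191 544.2814235606191 277.85180569088817 211.14537146684467
[[-2.000000e-03  9.950000e-01 -1.030000e-01  4.044270e+02]
 [-1.000000e+00 -3.000000e-03 -9.000000e-03  3.360000e+00]
 [-9.000000e-03  1.030000e-01  9.950000e-01  1.671742e+03]
 [ 0.000000e+00  0.000000e+00  0.000000e+00  1.000000e+00]]
['image', 'range_z', 'fx', 'fy', 'cx', 'cy', 'cam_to_world']
wrist 325.19226210127806 325.19226210127806 275.8693821111331 213.65962112527473
[[ 4.41000e-01 -8.56000e-01 -2.69000e-01  2.07128e+02]
 [ 8.98000e-01  4.20000e-01  1.34000e-01  5.93511e+02]
 [-2.00000e-03 -3.01000e-01  9.54000e-01  3.74724e+02]
 [ 0.00000e+00  0.00000e+00  0.00000e+00  1.00000e+00]]
['image', 'range_z', 'fx', 'fy', 'cx', '
[... 172 characters left out ...]
67455e-05, -2.61415046e-03, -4.13888229e-04, -6.98183166e-04,
       -7.13236035e-04,  1.07574019e-03,  1.16685174e-03]), 'joint_efforts': array([ 2.51402678e-03, -9.27389503e+01,  1.98079951e+00, -3.70063698e+01,
        1.80826569e-02,  6.38009165e-03, -1.99481877e-05]), 'eef_pos': array([275.55681726, 560.69496865, 230.84893331]), 'tool_rot': array([[ 4.41063093e-01,  8.97476035e-01, -3.37437817e-04],
       [ 8.97475694e-01, -4.41063220e-01, -7.83659224e-04],
       [-8.52146783e-04,  4.28009220e-05, -9.99999636e-01]]), 'ft_force': array([ 0.49916931, -0.31345482,  0.05015424]), 'torque': array([-0.011058  , -0.03092803, -0.00619569]), 'finger_gap': 85.41437698019125} -18.700000000000003
```

View pics/top0.png

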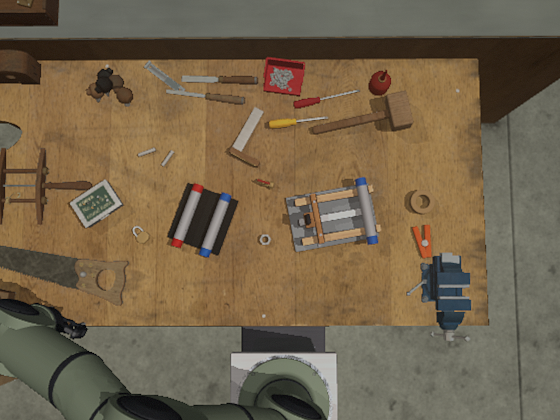

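View pics/scene0.png

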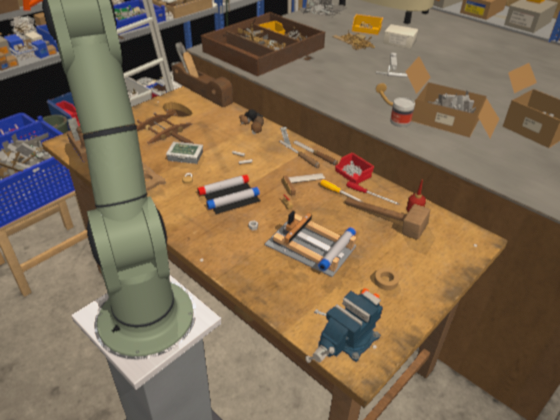

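View pics/wrist0.png

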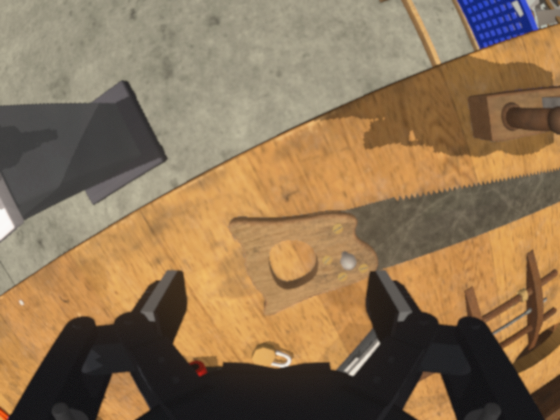

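The top view shows the mat at about (202,218), with the red-ended tube on its left and the blue-ended tube on its right. The cradle is at about (332,213), its laid tube and stop on the right (366,210), and the chock grip near (305,220).

```bash
cat > h.py <<'E'
import cv2,numpy as np,pickle
def ray(c,u,v,fish=False):
    x=(u-c["cx"])/c["fx"];y=(v-c["cy"])/c["fy"]
    if fish:
        r=np.hypot(x,y); s=np.tan(r)/r if r>1e-9 else 1; 
        x,y=x*s,y*s
    d=np.array([x,-y,-1.]);M=np.array(c["cam_to_world"])
    return M[:3,3],M[:3,:3]@d
def onz(c,u,v,z,fish=False):
    o,d=ray(c,u,v,fish);return o+d*(z-o[2])/d[2]
def tri(rays):
    A=np.zeros((3,3));b=np.zeros(3)
    for o,d in rays:
        d=d/np.linalg.norm(d);P=np.eye(3)-np.outer(d,d);A+=P;b+=P@o
    p=np.linalg.solve(A,b)
    return p,[np.linalg.norm(np.cross(p-o,d/np.linalg.norm(d))) for o,d in rays]
def blobs(img,col,mina=15):
    h=cv2.cvtColor(img,cv2.COLOR_BGR2HSV)
    if col=="blue": m=cv2.inRange(h,(100,150,60),(125,255,255))
    else: m=cv2.inRange(h,(0,180,80),(6,255,255))|cv2.inRange(h,(172,180,80),(180,255,255))
    n,l,s,ce=cv2.connectedComponentsWithStats(m)
    return [(ce[i],s[i]) for i in range(1,n) if s[i,4]>=mina]
E
python3 - <<'E'
from h import *
for n in ["top","scene"]:
    c=pickle.load(open(n+"0.pkl","rb"))
    for col in ["blue","red"]:
        for ce,s in blobs(c["image"],col):
            u,v=ce; r=c["range_z"][int(round(v)),int(round(u))]
            o,d=ray(c,u,v); 
            print(n,col,np.round(ce,1),s,np.round(onz(c,u,v,20)[:2]),np.round(onz(c,u,v,47)[:2]),"rng",np.round(o+d*r,1))
c=pickle.load(open("top0.pkl","rb"))
im=c["image"][150:280,140:460];cv2.imwrite("pics/topz.png",cv2.resize(im,(800,325),interpolation=cv2.INTER_CUBIC))
E
```

```text
top blue [360.7 181. ] [356 178  10   7  53] [ 668. -236.] [ 664. -232.] rng [ 660.9 -229.9   63.5]
top blue [225.3 196.7] [220 193  11   9  62] [620. 179.] [617. 176.] rng [618.8 177.4  32.9]
top blue [372.5 239.5] [368 236  10   8  60] [ 489. -269.] [ 487. -264.] rng [ 486.3 -261.5   64.4]
top blue [204.8 251.9] [200 248  11   9  70] [452. 240.] [451. 236.] rng [451.6 237.2  36.5]
top red [270.6  73.9] [264  64  25  27 136] [1008.   40.] [998.  39.] rng [1005.7   39.7   26.1]
top red [380.9  81.7] [371  71  20  20 161] [ 981. -305.] [ 972. -299.] rng [ 964.7 -295.6   67.6]
top red [305.7 103.7] [294  97  26  11  63] [912. -69.] [903. -68.] rng [909.8 -69.1  26. ]
top red [197.3 187.7] [191 184  12   9  69] [649. 265.] [645. 261.] rng [646.1 262.1  37.4]
top red [176.5 242.6] [171 238  13  10  78] [480. 326.] [479. 321.] rng [479.3 321.6  41.7]
scene blue [129.5   4. ] [114   0  29   9 151] [1478. 2278.] [1434. 2205.] rng [1447.8 2228.2   38.4]
scene blue [159.8  13. ] [155   7  10  14  84] [1520. 1991.] [1476. 1925.] rng [1513.5 1981.1   24.2]
scene blue [129.   20.4] [116  14  30 
[... 1128 characters left out ...]
-268.9   58. ]
scene red [ 68.  108.2] [ 57 102  20  16 140] [ 445. 1241.] [ 425. 1192.] rng [ 875.4 2292.2 -556.2]
scene red [404.  118.2] [398 115  13   7  68] [1493.   81.] [1448.   58.] rng [1206.1  -65.9  195.1]
scene red [355.4 170.4] [336 153  38  39 618] [996. -10.] [963. -30.] rng [993.3 -11.5  22.4]
scene red [245.5 178.1] [243 175   6   8  34] [651. 262.] [626. 236.] rng [642.3 253.   29.4]
scene red [419.7 188. ] [418 181   5  14  35] [1079. -254.] [1044. -269.] rng [ 971.8 -300.3  103.1]
scene red [201.1 190.5] [198 187   7   8  47] [479. 324.] [458. 296.] rng [468.2 308.7  34.4]
scene red [415.7 201.1] [407 195  18  16 140] [ 997. -286.] [ 965. -301.] rng [ 951.8 -306.1   57.6]
```

View pics/topz.png

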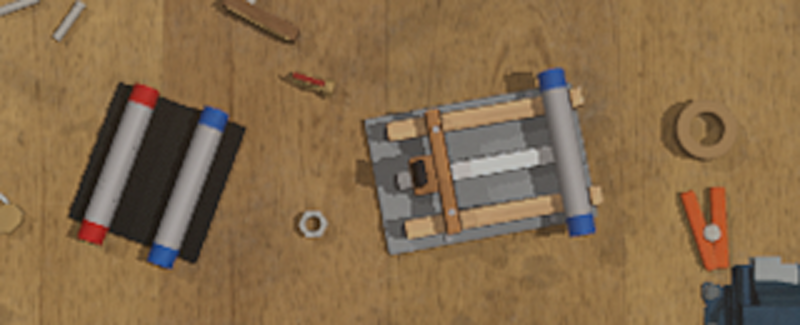

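```bash
python3 - <<'E'
from h import *
t=pickle.load(open("top0.pkl","rb"));s=pickle.load(open("scene0.pkl","rb"))
P={"blueA":((225.3,196.7),(255.7,191.2)),"blueB":((204.8,251.9),(210.5,203.6)),"redA":((197.3,187.7),(245.5,178.1)),"redB":((176.5,242.6),(201.1,190.5)),"laidA":((360.7,181),(351.5,230.7)),"laidB":((372.5,239.5),(323.9,263.8))}
for k,(a,b) in P.items():
    p,e=tri([ray(t,*a),ray(s,*b)]);print(k,np.round(p,1),np.round(e,1))
from workcell import *
def R(jx): # jaw axis angle about z, tool down
    c,s_=np.cos(jx),np.sin(jx); x=np.array([c,s_,0]);z=np.array([0,0,-1.]);return np.stack([x,np.cross(z,x),z],1)
for name,p,a in [("blue",(536,209.5,150),np.arctan2(168,61)),("crad",(570,-180,200),np.radians(100.2)),("push",(530,40,150),np.radians(10.2))]:
    for off in(0,np.pi):
        q=inverse_kinematics(p,R(a+off));print(name,off,None if q is None else np.round(q,2))
E
```

```text
blueA [621.7 178.   18.3] [1.2 1.2]
blueB [452.3 239.   21.1] [0.4 0.4]
redA [649.9 263.7  20. ] [1.7 1.7]
redB [480.7 326.1  17.9] [0.4 0.4]
laidA [ 664.3 -233.3   53.3] [2.6 2.6]
laidB [ 486.9 -263.9   48.7] [0.2 0.2]
blue 0 [-0.48  0.54  0.01  1.81 -0.01  0.79  0.75]
blue 3.141592653589793 [-0.93  0.65  0.68  1.83 -0.53  0.85 -1.91]
crad 0 [ 0.01  0.53  0.29  1.72 -0.18  0.92  2.12]
crad 3.141592653589793 [-0.29  0.63  0.75  1.73 -0.51  0.98 -0.73]
push 0 [-0.45  0.51  0.36  1.94 -0.26  0.74  0.24]
push 3.141592653589793 [-0.93  0.89  1.22  1.96 -0.99  1.07 -2.21]
```

Heights come out at about 20 mm on the mat and about 50 mm in the cradle, as stated. Next I'll move above the blue tube and refine with the wrist camera.

```bash
cat >> h.py <<'E'
def R(jx):
    c,s_=np.cos(jx),np.sin(jx); x=np.array([c,s_,0]);z=np.array([0,0,-1.]);return np.stack([x,np.cross(z,x),z],1)
E
python3 - <<'E'
from h import *
from workcell import *
movep((536.5,209,170),R(np.arctan2(168,61)))
c=camera("wrist");pickle.dump(c,open("wrist1.pkl","wb"));cv2.imwrite("pics/wrist1.png",c["image"])
s=read_state();print(s["time"],s["eef_pos"],s["qpos"],s["ft_force"])
for col in ["blue","red"]:
    for ce,st in blobs(c["image"],col,80):
        print(col,np.round(ce,1),st,np.round(onz(c,*ce,20,True),1))
E
```

```text
1.825 [536.16804765 210.29844871 170.0857517 ] [-0.48574725  0.51650012  0.01302351  1.79284379 -0.0092947   0.83203515
  0.7559254 ] [ 0.66910231 -0.06725979 -0.81125804]
blue [272.7 101.8] [255  89  37  26 886] [452.6 236.4  20. ]
blue [272.6 288.5] [259 278  28  21 448] [627.1 172.7  20. ]
blue [ 30.1 375.6] [ 24 368  13  16  88] [ 681.9 -290.7   20. ]
red [372.3 102. ] [354  89  36  27 872] [480.8 322.8  20. ]
red [355.8 284.9] [344 273  25  23 426] [654.6 256.4  20. ]
red [192.  348.5] [177 347  31   4 122] [677.   51.1  20. ]
```

View pics/wrist1.png

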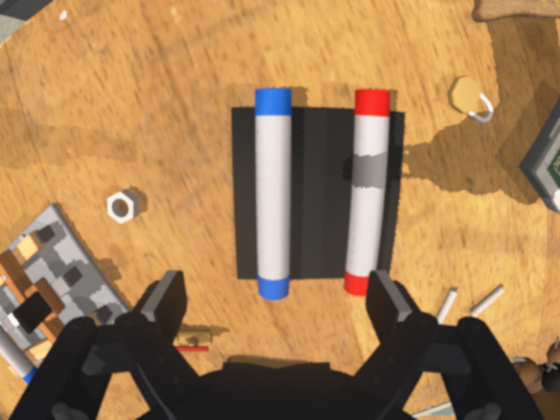

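The wrist view shows the blue tube along column 273, with its bands at rows 102 and 288, parallel to the jaws' pads. The red tube is on the right. The position agrees within 4 mm, so I'll grasp.

```bash
python3 - <<'E'
from h import *
from workcell import *
movep((537.5,207.5,60),R(np.radians(70)))
print(movel((537.5,207.5,8),max_speed=80,guard=12))
s=read_state();print(s["eef_pos"],s["ft_force"])
clamp();s=read_state();print(s["time"],s["eef_pos"],s["ft_force"],s["finger_gap"])
movel((537.5,207.5,190))
s=read_state();print(s["time"],s["eef_pos"],s["ft_force"],s["finger_gap"],s["torque"])
c=camera("wrist");pickle.dump(c,open("wrist2.pkl","wb"));cv2.imwrite("pics/wrist2.png",c["image"])
E
```

```text
False
[537.63422371 207.49743726   8.11656337] [ 0.42111023  0.40884588 -0.51048668]
3.6917 [537.54458056 207.39782586   8.46915737] [-2.55043324 -1.46232877  9.33649378] 30.27048973399034
5.0583 [537.08792701 207.33601856 189.16186477] [ 0.34930295  0.34113684 -3.6313602 ] 30.17674086521376 [-0.04944769  0.00757994  0.03041063]
```

View pics/wrist2.png

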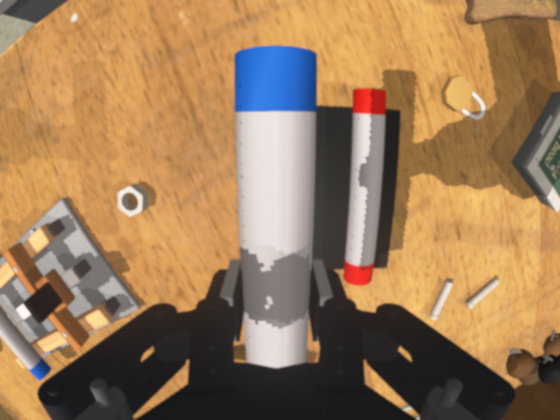

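Held firmly, gap 30 mm. I'll carry it over the cradle and look again.

```bash
python3 - <<'E'
from h import *
from workcell import *
movep((562.8,-175.9,190),R(np.radians(100)))
c=camera("wrist");pickle.dump(c,open("wrist3.pkl","wb"));cv2.imwrite("pics/wrist3.png",c["image"])
t=camera("top");pickle.dump(t,open("top3.pkl","wb"))
s=read_state();print(s["time"],s["eef_pos"],s["qpos"],s["ft_force"],s["torque"])
for ce,st in blobs(c["image"],"blue",80):
        print(np.round(ce,1),st,np.round(onz(c,*ce,47,True),1))
E
```

```text
6.6417 [ 563.17097571 -174.572514    189.95511338] [ 0.23208106  0.51161083 -0.04487839  1.7367886   0.02764793  0.89383987
  1.92238438] [ 0.06462243  0.65284185 -3.89645058] [-0.01999111 -0.07493244  0.03724155]
[275.   78.9] [ 235   46   81   65 4885] [ 457.  -195.5   47. ]
[189.7 100.8] [173  88  35  27 832] [ 487.  -266.9   47. ]
[198.6 288.6] [188 280  23  20 333] [ 671.1 -238.2   47. ]
```

View pics/wrist3.png

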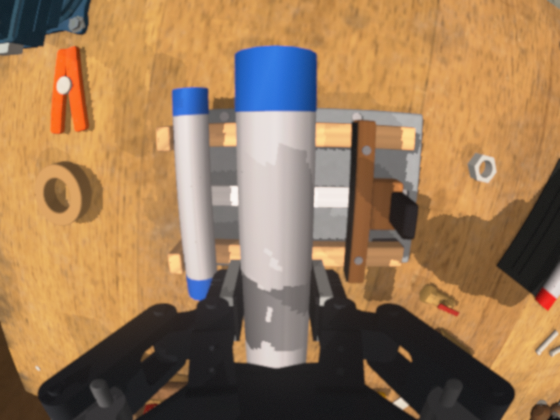

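The wrist view shows the laid tube at (175–210, 88–298), its bands at (190,101) and (199,289). The white centre strip is at row ~196 and the chock is at (360,200). I'll check the cradle's midline with the strip and saddles.

```bash
python3 - <<'E'
from h import *
c=pickle.load(open("wrist3.pkl","rb"));t=pickle.load(open("top3.pkl","rb"))
def pt(c,u,v,f):
    o,d=ray(c,u,v,f);return o+d*c["range_z"][int(v),int(u)]
for n,(u,v) in {"strip L":(225,196),"strip R":(330,197),"sadFarL":(225,133),"sadFarR":(395,138),"sadNearL":(222,252),"sadNearR":(335,254),"tubeTop":(193,180),"tubeTopF":(191,125),"tubeTopN":(196,260),"plate":(330,170),"plateR":(418,140),"chocktop":(361,200),"griptop":(405,212)}.items():
    p=pt(c,u,v,True)
    e=(p[:2]-[560.8,-164.7]);a=np.radians(9.9);x=np.array([np.cos(a),np.sin(a)]);y=np.array([-x[1],x[0]])
    print(n,np.round(p,1),"cradle",np.round([e@x,e@y],1))
im=c["image"][60:310,150:440];cv2.imwrite("pics/w3z.png",cv2.resize(im,None,fx=2.4,fy=2.4,interpolation=cv2.INTER_CUBIC))
im=t["image"][160:260,270:400];cv2.imwrite("pics/t3z.png",cv2.resize(im,None,fx=5,fy=5,interpolation=cv2.INTER_CUBIC))
E
```

```text
strip L [ 573.6 -224.7   27.6] cradle [  2.3 -61.3]
strip R [ 555.1 -124.6   34.4] cradle [ 1.3 40.5]
sadFarL [ 512.2 -232.4   35.3] cradle [-59.5 -58.3]
sadFarR [486.2 -78.5  46.3] cradle [-58.7  97.8]
sadNearL [ 630.3 -219.6   34.8] cradle [ 59. -66.]
sadNearR [ 609.9 -107.6   41. ] cradle [58.2 47.8]
tubeTop [ 554.1 -250.3   63.7] cradle [-21.3 -83.2]
tubeTopF [ 507.2 -257.8   65.1] cradle [-68.8 -82.5]
tubeTopN [ 629.1 -240.1   64.6] cradle [ 54.3 -86. ]
plate [ 532.8 -125.5   10.3] cradle [-20.9  43.5]
plateR [481.8 -39.   12.3] cradle [-56.2 137.4]
chocktop [ 544.5 -105.3   71.1] cradle [-5.8 61.3]
griptop [539.1 -79.9 108.8] cradle [-6.8 87.2]
```

View pics/w3z.png

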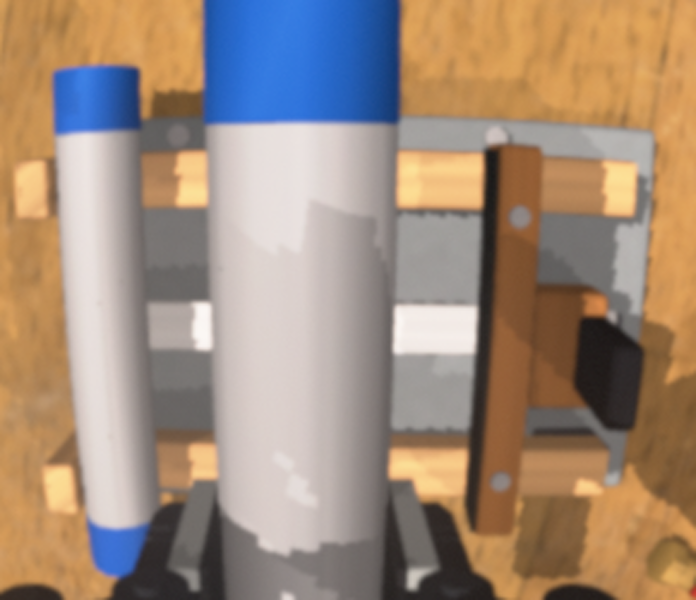

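View pics/t3z.png

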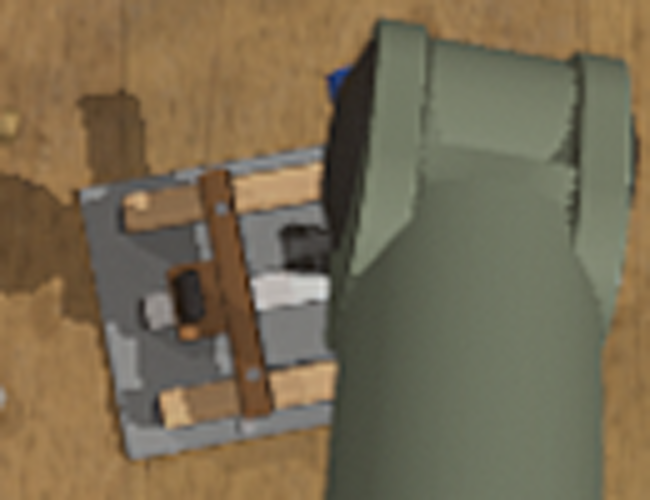

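```bash
python3 - <<'E'
from h import *
c=pickle.load(open("wrist3.pkl","rb"))
def pt(c,u,v,f):
    o,d=ray(c,u,v,f);return o+d*c["range_z"][int(v),int(u)]
for u,v in [(275,107),(275,111),(275,115),(275,48),(275,52),(275,150)]:
    p=pt(c,u,v,True); e=(p[:2]-[560.8,-164.7]);a=np.radians(9.9);x=np.array([np.cos(a),np.sin(a)]);y=np.array([-x[1],x[0]])
    print((u,v),c["image"][v,u],np.round(p,1),"cradle",np.round([e@x,e@y],1))
print(c["cam_to_world"][:3,3])
E
```

```text
(275, 107) [219 116  48] [ 485.3 -190.1  218.6] cradle [-78.7 -12.1]
(275, 111) [219 188 183] [ 486.7 -189.9  218. ] cradle [-77.3 -12.1]
(275, 115) [224 226 234] [ 488.1 -189.7  219.2] cradle [-75.9 -12.1]
(275, 48) [226 125  55] [ 464.6 -193.8  219.2] cradle [-99.8 -12.2]
(275, 52) [226 125  54] [ 466.1 -193.6  219.6] cradle [-98.3 -12.1]
(275, 150) [223 225 233] [ 500.5 -187.5  217.5] cradle [-63.3 -12.1]
[ 487.91745883 -189.4470683   333.81020018]
```

The tube is centred to about 1 mm, and the cradle pose agrees on several features. I'll lower the tube onto the bed 42 mm clear of the laid tube.

```bash
python3 - <<'E'
from h import *
from workcell import *
movep((563.8,-176,70),R(np.radians(99.9)))
movel((563.8,-176,47),max_speed=80)
print(movel((563.8,-176,36),max_speed=15,guard=5))
s=read_state();print(s["time"],s["eef_pos"],s["ft_force"])
open_gripper()
p=read_state()["eef_pos"]
movel((p[0],p[1],180))
wait(.3)
c=camera("wrist");pickle.dump(c,open("wrist4.pkl","wb"));cv2.imwrite("pics/wrist4.png",c["image"])
s=read_state();print(s["time"],s["eef_pos"],s["ft_force"])
for ce,st in blobs(c["image"],"blue",80):
        print(np.round(ce,1),st,np.round(onz(c,*ce,47,True),1))
E
```

```text
True
8.1333 [ 563.90731621 -176.0334422    40.66350542] [-0.76666943  0.5200035   8.67828449]
10.15 [ 563.19316066 -175.87215084  179.68516858] [-0.14660961  0.03439421  0.01943689]
[206.3 100.7] [ 170   87   73   29 1892] [ 484.7 -250.6   47. ]
[199.8 294.8] [186 285  28  21 458] [ 671.2 -236.2   47. ]
[230.9 297.5] [217 287  28  22 470] [ 667.6 -204.6   47. ]
```

View pics/wrist4.png

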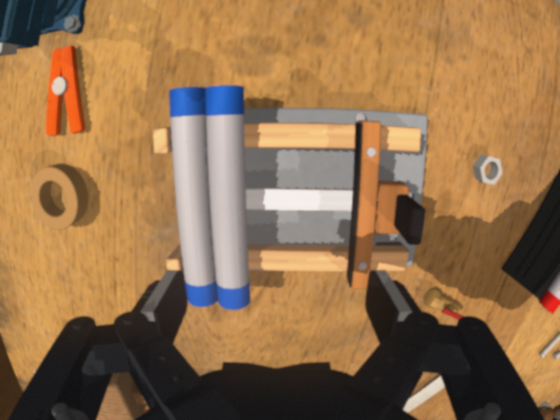

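The blue tube rolled down and lies against the laid tube: bands adjacent at (188/225,100) and (200/231,296), axes parallel. Next is the chock push, with closed fingers.

```bash
cat >> h.py <<'E'
A=np.radians(9.9);CX=np.array([np.cos(A),np.sin(A),0]);CY=np.array([-np.sin(A),np.cos(A),0]);CO=np.array([560.8,-164.7,0])
def cr(x,y,z): return CO+x*CX+y*CY+np.array([0,0,z])
def incr(p): e=np.array(p)-CO; return np.array([e@CX,e@CY,e[2]])
E
python3 - <<'E'
from h import *
from workcell import *
clamp()
movep(cr(0,132,180),R(A))
c=camera("wrist");pickle.dump(c,open("wrist5.pkl","wb"));cv2.imwrite("pics/wrist5.png",c["image"])
print(movel(cr(0,132,86),max_speed=120,guard=8))
s=read_state();print(s["time"],incr(s["eef_pos"]),s["ft_force"])
# approach touch
d=np.array([0,-np.cos(np.radians(4)),-np.sin(np.radians(4))])
print(movel(cr(*(np.array([0,132,86])+26*d)),max_speed=20,guard=4))
s=read_state();print(s["time"],incr(s["eef_pos"]),s["ft_force"],s["ft_force"]@CY)
c=camera("top");cv2.imwrite("pics/top5.png",cv2.resize(c["image"][130:290,230:430],None,fx=3.5,fy=3.5,interpolation=cv2.INTER_CUBIC))
c=camera("scene");cv2.imwrite("pics/scene5.png",cv2.resize(c["image"][170:300,220:390],None,fx=4,fy=4,interpolation=cv2.INTER_CUBIC))
E
```

```text
False
13.375 [  0.32252963 131.82499119  86.55799836] [-0.63299611  0.09210273  0.11606209]
True
14.35 [ -0.18152767 111.09151232  84.26766306] [-0.0054929  -0.1642969  -0.37948946] -0.1609060169602332
```

View pics/wrist5.png

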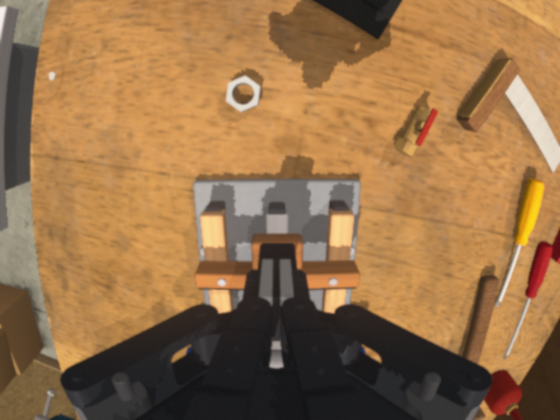

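View pics/scene5.png

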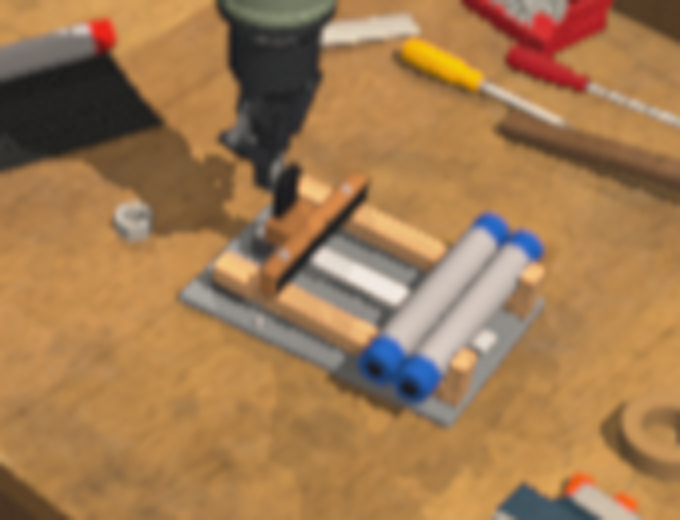

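The fingertips stand right behind the grip, centred on it. The first contact came 2–3 mm past the predicted point. Now I'll push, slowing for the last stretch.

```bash
python3 - <<'E'
from h import *
from workcell import *
d=np.array([0,-np.cos(np.radians(4)),-np.sin(np.radians(4))])
p0=np.array([0,111.1,84.3])
def st(l):
    s=read_state();f=s["ft_force"];print(l,round(s["time"],2),np.round(incr(s["eef_pos"]),1),"Fy",round(f@CY,1),"Fx",round(f@CX,1),"Fz",round(f[2],1))
print(movel(cr(*(p0+86*d)),max_speed=40,guard=13));st("a")
print(movel(cr(*(p0+108*d)),max_speed=8,guard=7));st("b")
E
```

```text
False
a 16.76 [ 0.1 26.2 78.1] Fy 4.7 Fx 0.4 Fz 0.3
True
b 18.08 [ 0.  18.2 77.2] Fy 0.3 Fx 0.6 Fz 0.4
```

```bash
python3 - <<'E'
from h import *
from workcell import *
d=np.array([0,-np.cos(np.radians(4)),-np.sin(np.radians(4))])
p0=incr(read_state()["eef_pos"]);p0[0]=0
def st(l):
    s=read_state();f=s["ft_force"];print(l,round(s["time"],2),np.round(incr(s["eef_pos"]),2),"Fy",round(f@CY,1),"Fx",round(f@CX,1),"Fz",round(f[2],1))
print(movel(cr(*(p0+8*d)),max_speed=4,guard=14.5));st("b")
c=camera("scene");cv2.imwrite("pics/scene6.png",cv2.resize(c["image"][170:300,220:390],None,fx=4,fy=4,interpolation=cv2.INTER_CUBIC))
E
```

```text
True
b 18.88 [-0.16 18.28 76.81] Fy 0.3 Fx -0.0 Fz 0.5
```

View pics/scene6.png

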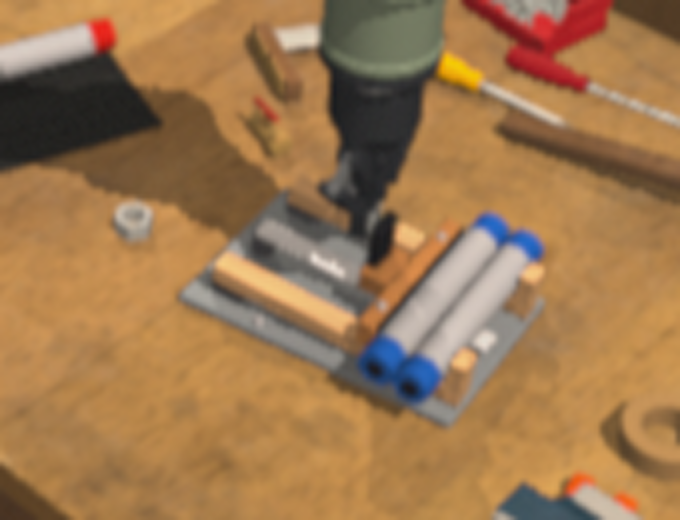

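The fingers stopped at the same y (18.2) under about 15 N, so the chock bears solidly on the layer. The scene view shows the chock face against the blue tube and both tubes at the stop. I'll back off and fetch the red tube.

```bash
python3 - <<'E'
from h import *
from workcell import *
p=incr(read_state()["eef_pos"])
movel(cr(0,p[1]+20,p[2]+1),max_speed=60)
movel(cr(0,p[1]+22,190))
open_gripper()
movep((566,294,160),R(np.radians(70)))
movel((566,294,60))
print(movel((566,294,10),max_speed=80,guard=12))
clamp();s=read_state();print(s["time"],s["eef_pos"],s["ft_force"],s["finger_gap"])
movel((566,294,200))
movep(cr(0,-71.1,200),R(np.radians(99.9)))
c=camera("wrist");pickle.dump(c,open("wrist7.pkl","wb"));cv2.imwrite("pics/wrist7.png",c["image"])
s=read_state();print(s["time"],s["eef_pos"],incr(s["eef_pos"]),s["ft_force"],s["finger_gap"],s["torque"])
def pt(c,u,v,f):
    o,d=ray(c,u,v,f);return o+d*c["range_z"][int(v),int(u)]
for ce,st in blobs(c["image"],"blue",80)+blobs(c["image"],"red",400):
    print(np.round(ce,1),st,np.round(incr(onz(c,*ce,48,True)),1))
col=c["image"][:,275].astype(int)
for v in range(30,130,2): 
    q=incr(pt(c,275,v,True)); print(v,col[v],np.round(q,1)) if (col[v][2]-col[v][0]>60)!=(col[v-2][2]-col[v-2][0]>60) else 0
E
```

```text
False
24.7917 [565.80270411 293.15093594  10.52589003] [-5.53445767 -4.22262724 11.36720642] 30.424831978787577
28.175 [ 573.49223755 -233.59218522  199.922403  ] [  0.65867016 -70.04849914 199.922403  ] [ 0.81915207 -0.16903325 -5.17981019] 29.944367613602374 [ 0.01892775 -0.01310379 -0.00666987]
[275.  80.] [ 235   48   81   64 4856] [-107.5  -72.3   48. ]
114 [216 220 229] [-76.2 -71.9 227.4]
```

View pics/wrist7.png

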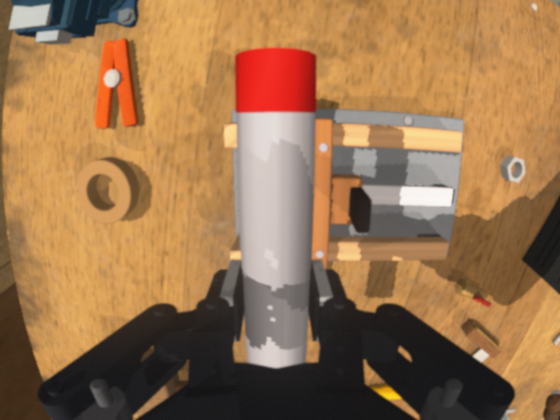

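The red tube is held centred: band edge at x = -76.2 against -76 nominal. It hides the lower layer from this view, and the chock bears at column 322. The chock's final position also confirms the y frame. I'll lower it into the groove.

```bash
python3 - <<'E'
from h import *
from workcell import *
def st(l):
    s=read_state();f=s["ft_force"];print(l,round(s["time"],2),np.round(incr(s["eef_pos"]),2),"Fy",round(f@CY,1),"Fx",round(f@CX,1),"Fz",round(f[2],1),round(s["finger_gap"],1))
movel(cr(0,-71.1,90),R(np.radians(99.9)))
movel(cr(0,-71.1,72),max_speed=50);st("a")
print(movel(cr(0,-71.1,61),max_speed=8,guard=4));st("b")
for n in("scene","wrist"):
    c=camera(n);pickle.dump(c,open(n+"8.pkl","wb"))
    cv2.imwrite(f"pics/{n}8.png",c["image"] if n=="wrist" else cv2.resize(c["image"][170:300,220:390],None,fx=4,fy=4,interpolation=cv2.INTER_CUBIC))
E
```

```text
a 29.57 [ -0.1  -71.05  71.77] Fy 1.3 Fx -0.8 Fz -4.5 30.0
True
b 30.35 [ 3.000e-02 -7.127e+01  6.648e+01] Fy -0.7 Fx -0.1 Fz 6.3 30.0
```

View pics/scene8.png

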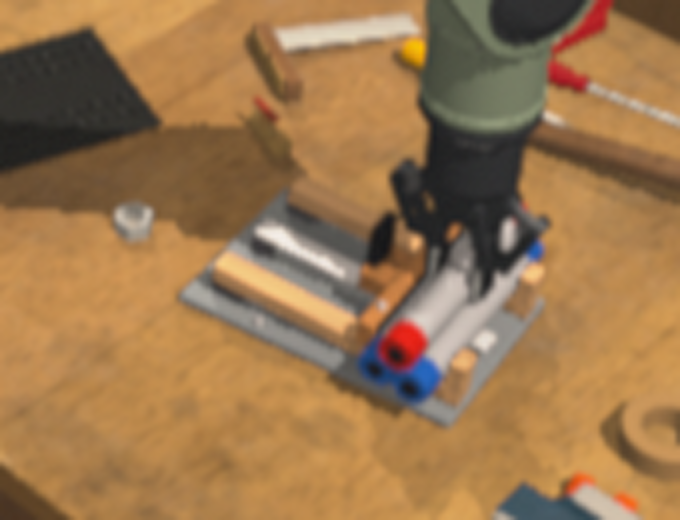

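View pics/wrist8.png

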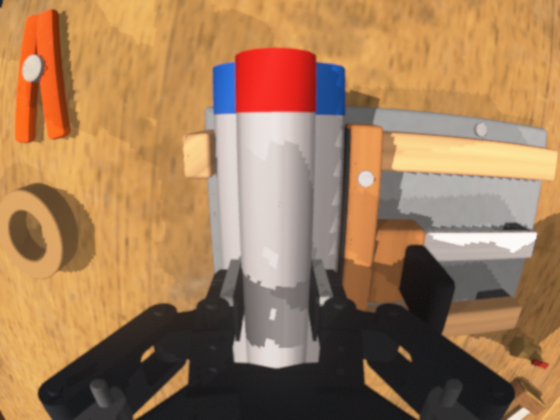

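Symmetric nesting: the red band sits between the two blue ends at (275,80), and contact came at the predicted height. I'll release.

```bash
python3 - <<'E'
from h import *
from workcell import *
def st(l):
    s=read_state();f=s["ft_force"];print(l,round(s["time"],2),np.round(incr(s["eef_pos"]),2),"Fy",round(f@CY,1),"Fx",round(f@CX,1),"Fz",round(f[2],1),round(s["finger_gap"],1))
open_gripper();st("open")
movel(cr(0,-71.1,110),max_speed=60)
movel(cr(0,-71.1,230));st("up")
c=camera("wrist");pickle.dump(c,open("wrist9.pkl","wb"));cv2.imwrite("pics/wrist9.png",c["image"])
movep((480,150,300),R(np.radians(70)));st("away")
for n in("scene","top"):
    c=camera(n);pickle.dump(c,open(n+"9.pkl","wb"))
    im=c["image"][170:300,220:390] if n=="scene" else c["image"][140:290,250:450]
    cv2.imwrite(f"pics/{n}9.png",cv2.resize(im,None,fx=4,fy=4,interpolation=cv2.INTER_CUBIC))
E
```

```text
open 31.03 [ -0.65 -70.78  65.68] Fy -0.6 Fx 0.8 Fz 0.0 85.0
up 32.88 [ -0.38 -70.86 229.05] Fy 0.7 Fx 0.1 Fz -1.3 85.4
away 34.42 [-25.26 323.07 299.79] Fy 0.1 Fx 0.5 Fz 0.6 85.3
```

View pics/wrist9.png

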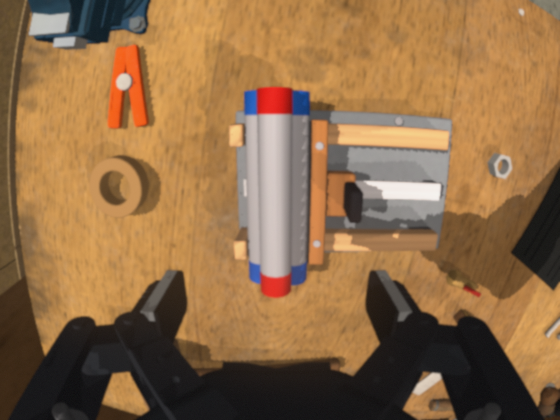

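View pics/scene9.png

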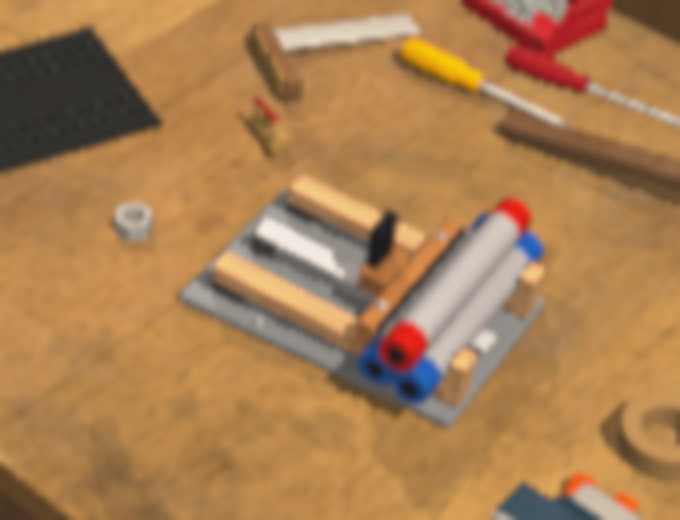

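View pics/top9.png

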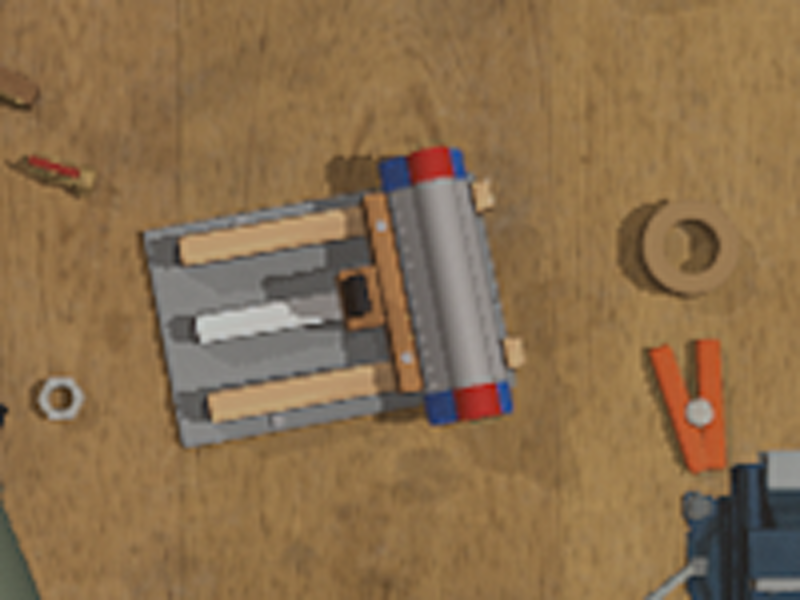

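All three views show the red tube seated in the groove over both blue-ended tubes, the chock against the layer, and the small things unmoved.

```bash
python3 - <<'E'
from workcell import *
print(read_state()["time"]);finish_job()
E
```

```text
34.5167
the job is handed in; nothing more can be done
```

The job is done and was handed in after 34.5 s on the robot's clock.

- **Blue tube:** I laid it on the bed 42 mm clear of the other, and it rolled down against it.
- **Chock:** I pushed it by the grip with closed fingers. It stopped on the layer, and a second push of about 15 N stopped at the same place (within 0.1 mm), so there was no slack. The stop matched the 0.096 m of slide given.
- **Red tube:** I lowered it into the groove and let go. It touched down at the expected height.

**Last checks:** The final wrist, scene and top pictures show the red tube evenly between the two blue-ended ones. They also show the chock against the layer, and the tape roll, nut, tap and clamp where they were. The padlock was outside these last close-ups, but the arm did not go near it.

**Not confirmed or not in agreement:**
- **Chock pressure at the end:** I did not measure it after the red tube was laid; I judge it still tight from the 15 N push and the pictures.
- **Camera offset:** The wrist camera read about 2 mm low in the cradle's y compared with the top view and the arm's contact, so I went by the latter two.
- **First touch on the grip:** It came 2–3 mm later than predicted, and I did not find out why.

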